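Space and hold a loose tile in the layout board

TASK

Stand the yellow spacer upright in the joint beside the loose white tile that is wide enough for it, down on the board and lengthwise in the joint, clear of the ends of the tiles. Then, with the lifter, slide the white tile along the board, keeping it flat and in line with its neighbours, until it is pressed flush against the spacer and the spacer against the fixed tile behind it; finish while still holding the lifter and keeping the tile pressed, and leave the other things on the bench where they are.

Things in the scene. Friction and masses are not known exactly. Their poses are not given: they have to be found in the camera images.
- board: fixed plywood layout board lying on the bench, 130 (x) x 276 (y) x 12 mm, with a wooden batten 14 mm wide and 12 mm high on its top along the far (+x) edge; origin at the centre of its underside; the row of three tiles runs along its y axis
- board_top (a point): centre of the board's top surface, 12 mm above the board's origin, axes as the board's
- half_tile: blue half tile, 100 (x) x 60 (y) x 12 mm, fixed on the board at one end of the row (left or right varies), its centre 95 mm from the board's centre; origin at the centre of its underside, axes parallel to the board's. The joint between it and the loose tile is only 3 to 7 mm wide
- cut_strip: terracotta-coloured cut strip of tile, 100 (x) x 38 (y) x 12 mm, fixed on the board at the other end of the row, its centre 95 mm from the board's centre; origin at the centre of its underside, axes parallel to the board's. The joint between it and the loose tile is 14 to 18 mm wide at the start
- loose_tile: white tile, 100 (x) x 120 (y) x 12 mm, lying loose on the board between the other two, free to slide, about 0.35 kg with the red suction lifter that is firmly clamped on its middle (black rubber cup 76 mm across and 16 mm high, red hub up to 22 mm above the tile, grip bar on two posts); origin at the centre of its underside, z up, axes nearly parallel to the board's
- lifter_bar (a point): centre of the lifter's red grip bar, 62 mm above the loose tile's origin (50 mm above the tile's face); the bar is 18 (y) x 18 (z) mm, 84 mm long along the tile's x, top at 71 mm above the tile's underside; grip it across its 18 mm, i.e. along the tile's y
- spacer: yellow plastic spacer bar, 60 (x) x 10 (y) x 36 mm tall, 0.04 kg, standing upright on its long narrow edge on the bench left of the board; origin at the centre of its underside, x along its length, z up; the lowest 4 mm are 7 mm thick. Standing in a joint on the board it sticks out 24 mm above the tiles; grip it across its 10 mm, and open the fingers only part way next to the lifter (about 58 mm from the spacer to the lifter's bar)
- tape_measure: yellow tape measure, 35x95x65 mm, lying loose on the bench near the work; origin at the centre of its underside; leave it alone
- oak_block: dark oak offcut, 45x160x32 mm, lying loose on the bench near the work; origin at the centre of its underside; leave it alone
- pliers: blue-handled pliers, 60x169x14 mm, lying loose on the bench near the work; origin at the centre of its underside; leave it alone
- screwdriver_r: red-handled screwdriver, 24x210x25 mm, lying loose on the bench near the work; origin at the centre of its underside; leave it alone
- pencil: yellow pencil, 8x176x7 mm, lying loose on the bench near the work; origin at the centre of its underside; leave it alone
Not all that is in view belongs to the job. What is meant by the spacer is not green, and is the smaller of those in its own colour.

How it is judged:
By the outcome, as a careful person would: the job done as asked, in the order asked, and still so for the second after the job is handed in, while the arm keeps its last pose, push and grip.
It also fails if it takes over 58 s, if anything falls off the work surface, if the arm or the gripper's body presses on something with over 40 N, if the wrist force passes 120 N, or if a joint passes its speed limit or range.

ROBOT

A 7-joint arm with a two-finger parallel gripper is mounted at the origin on a cart in front of the work surface, level with it; the furniture and walls round the work are solid. World frame = base frame: x ahead of the robot, y to its left, z up, the work surface at z = 0. Lengths are in m, angles in rad, forces in N, time in s.
With the tool pointing down it reaches from about 0.35 to 0.9 m from the base axis. Payload 8.1 kg.
Tool frame: the origin (TCP) lies midway between the tips of the shut fingers; the grasp point (between the pads) lies 19 mm behind it (pinch_z is the distance from the TCP to the grasp point, in m); z points along the fingers, x is the direction in which the jaws open and shut, and the axes are right-handed (so a half turn about z gives the same grasp; the last joint's range is limited). The gripper opens to 92 mm and grips with 3 to 60 N. Pads are 19 mm wide; open, the fingers measure 130 mm over their backs; the gripper's body (75 mm by 190 mm) begins 47 mm behind the grasp point.
Start: joints at [1.007, 0.434, 0.025, 1.573, -0.012, 1.134, -0.075], TCP at [0.278, -0.56, 0.227] pointing down, gripper open.
Joint ranges: [-2.62, 2.62], [-0.44, 2.09], [-1.27, 1.32], [0.08, 2.57], [-1.32, 4.46], [0.12, 2], [-2.74, 2.74]. Speed limits (rad/s): [2.22, 2.22, 3.01, 3.01, 3.14, 3.14, 3.14].

INTERFACE

Orientations are given as a 3x3 rotation matrix whose columns are the frame's x, y, z axes.
In Python, from station import * gives the robot as it stands.
- The arm moves only by the tool play_rows, never from a script. Its argument "plan" is a list of rows, each a list of 5 numbers: the finger opening in m, from 0 to 0.0918, then the shift along the tool's x, y, z in m, then the turn about the tool's z in rad. A call has exactly 10 rows; each row is the pose to reach, as a shift and turn from the pose commanded when the call began, along the tool's axes at that moment; what a row does not reach only later rows make up. A row lasts 1/10 s, in which the tool goes at most 50 mm and 8.59 degrees, less where a joint would pass 70% of its speed; a pose out of reach is approached as far as the arm can. A call with a gripper value outside its range is refused whole. The fingers move at their own pace and stop on an object; the grip force is fixed at half the most. Time passes only in rows, so rows that repeat a pose let the fingers close, or fill a call up. It gives the time, the measured TCP pose, the force and the opening at its end, in the units of the state.
- read_state(): the state, without advancing time (a new reading comes with each control period).
- snapshot(name): name is "scene" or "top" or "wrist"; returns the picture (420x560x3 uint8, blue, green, red); there is no depth.
- camera_info(name): a dict with "camera_matrix" (3x3 intrinsics, pixels), "extrinsics" (4x4, takes a point from camera to world coordinates). Camera axes: x right, y up, looking along -z (the intrinsics and any distortion apply to the point x, -y, -z); pixel columns grow to the right and rows downward; lengths in m; the calibration is good to about 2 mm. A picture is of the moment at which its call begins: read the wrist's pose just before it. camera_info takes no time and is no camera call; for the wrist camera it gives the pose at the moment of the call.
- job_done(): hands the job in, once; it reports no verdict.
The state is a dict: "time_s": time; "qpos": joint angles; "joint_velocities": joint speeds; "tau": joint torques, N m; "tool_pos": TCP position; "orientation": TCP orientation; "ft_force": force on the tool from outside, world axes, zero at the start; "torque": the same for the moment, N m; "grip_width": finger opening in m.
Only numpy, scipy, OpenCV 4.12 (cv2) and the standard library are available. Lean on these libraries where they do the work, as an engineer would, in place of code of your own. Each camera call takes 0.05 s, during which the arm holds its last target. There are 200 camera calls.

## Working session

There is one attempt and no reset: what is moved stays moved. The work goes in short steps, Python scripts to look and compute and a tool call to move; the robot and the scene stay as the last step left them, time stands still between calls to the robot, and variables do not carry over. Pictures are saved under pics/ and viewed, about 8 in all and at most 12, crops included, and the job is handed in when it is done.

Besides the shell and the picture viewer there is one more tool, called as name(argument=value, ...) on one line, values as JSON. play_rows: Moves the arm, as the interface text tells. Its arguments: {"type":"object","properties":{"plan":{"type":"array"}},"required":["plan"]}

```bash
mkdir -p pics; python3 - <<'E'
from station import *
import cv2, numpy as np
s=read_state(); print(s['time_s'],s['tool_pos'],np.round(s['orientation'],3).tolist(),s['ft_force'],s['grip_width'])
for n in ["scene","top"]:
    cv2.imwrite(f"pics/{n}0.png",cv2.resize(snapshot(n),None,fx=1.4,fy=1.4,interpolation=cv2.INTER_CUBIC))
for n in ["scene","top","wrist"]:
    c=camera_info(n); print(n,{k:(np.round(v,4).tolist() if not isinstance(v,str) else v) for k,v in c.items()})
E
```

```text
0.0 [ 0.27764672 -0.55935343  0.22592112] [[0.445, -0.896, -0.001], [-0.896, -0.445, 0.001], [-0.002, 0.0, -1.0]] [ 0.04501279  0.43988176 -0.18369621] 0.09184442460775483
scene {'camera_matrix': [[546.1882, 0.0, 287.9311], [0.0, 546.1882, 201.5817], [0.0, 0.0, 1.0]], 'extrinsics': [[-0.869, 0.3713, -0.327, 0.0346], [-0.4945, -0.629, 0.5999, 0.9114], [0.0171, 0.683, 0.7302, 1.1032], [0.0, 0.0, 0.0, 1.0]]}
top {'camera_matrix': [[404.9241, 0.0, 276.0444], [0.0, 404.9241, 206.9033], [0.0, 0.0, 1.0]], 'extrinsics': [[0.004, 0.985, -0.1726, 0.308], [-1.0, 0.0029, -0.0065, 0.0807], [-0.0059, 0.1727, 0.985, 1.1165], [0.0, 0.0, 0.0, 1.0]]}
wrist {'camera_matrix': [[306.5978, 0.0, 282.1465], [0.0, 306.5978, 211.8994], [0.0, 0.0, 1.0]], 'extrinsics': [[0.4446, 0.8602, 0.2498, 0.3446], [-0.8957, 0.4272, 0.1232, -0.5258], [-0.0008, -0.2785, 0.9604, 0.3843], [0.0, 0.0, 0.0, 1.0]]}
```

View pics/top0.png

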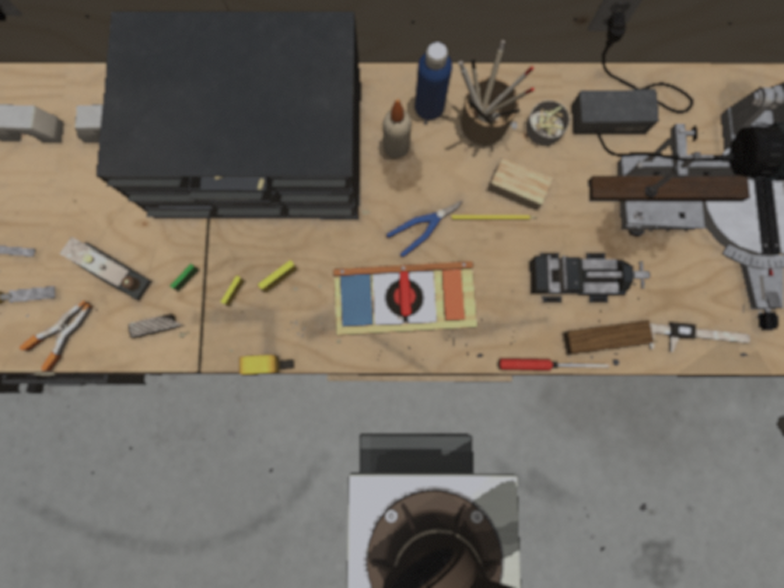

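View pics/scene0.png

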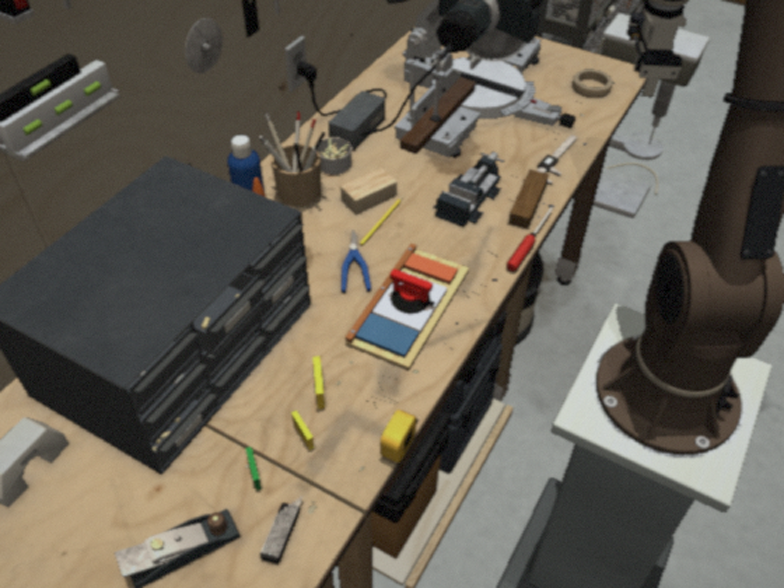

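The top view (1.4x) shows the blue half tile on the left (356,300), the white tile with the red lifter at (405,297) and the terracotta strip on the right (453,292). The wide joint is therefore the right-hand one, around (440,297). There are two yellow bars: the smaller at (232,291) and the longer at (277,276). The green bar is a decoy.

```bash
cat > h.py <<'E'
import cv2, numpy as np
def ray(ci,uv):
    K=np.array(ci["camera_matrix"]);E=np.array(ci["extrinsics"])
    u,v=uv; d=np.array([(u-K[0,2])/K[0,0],-(v-K[1,2])/K[1,1],-1.0])
    return E[:3,3],E[:3,:3]@d
def onz(ci,uv,z):
    o,d=ray(ci,uv); return o+d*(z-o[2])/d[2]
def proj(ci,p):
    K=np.array(ci["camera_matrix"]);E=np.array(ci["extrinsics"])
    c=E[:3,:3].T@(np.asarray(p)-E[:3,3]); return np.array([K[0,2]-K[0,0]*c[0]/c[2],K[1,2]+K[1,1]*c[1]/c[2]])
def tri(*cu):
    A=np.zeros((3,3));b=np.zeros(3)
    for ci,uv in cu:
        o,d=ray(ci,uv); d=d/np.linalg.norm(d); M=np.eye(3)-np.outer(d,d); A+=M;b+=M@o
    return np.linalg.solve(A,b)
E
python3 - <<'E'
from station import *
from h import *
t=camera_info("top");s=camera_info("scene")
for n,u,z in [("small1",(224,303),.03),("small2",(240,279),.03),("big1",(262,288),.03),("big2",(294,264),.03),("tileL",(371,326),.024),("tileR",(437,322),.024),("joint top",(438,271),.024),("joint bot",(443,322),.024),("bar",(405,296),.08),("stripBL",(446,320),.024),("stripTR",(461,269),.024),("board BL",(337,332),.012),("board BR",(477,325),.012)]:
    print(n,np.round(onz(t,np.array(u)/1.4,z),3))
# check scene match
print("small tri",np.round(tri((t,np.array((232,291))/1.4),(s,np.array((302,427))/1.4)),3))
print("big tri",np.round(tri((t,np.array((278,276))/1.4),(s,np.array((319,380))/1.4)),3))
print("bar tri",np.round(tri((t,np.array((405,295))/1.4),(s,np.array((411,284))/1.4)),3))
E
```

```text
small1 [0.471 0.403 0.03 ]
small2 [0.519 0.374 0.03 ]
big1 [0.501 0.331 0.03 ]
big2 [0.549 0.27  0.03 ]
tileL [0.428 0.118 0.024]
tileR [ 0.436 -0.01   0.024]
joint top [ 0.537 -0.013  0.024]
joint bot [ 0.436 -0.022  0.024]
bar [0.478 0.053 0.08 ]
stripBL [ 0.44  -0.028  0.024]
stripTR [ 0.541 -0.059  0.024]
board BL [0.417 0.184 0.012]
board BR [ 0.432 -0.089  0.012]
small tri [0.498 0.391 0.025]
big tri [0.526 0.301 0.028]
bar tri [0.484 0.053 0.063]
```

play_rows(plan=[[0.09, -0.02, -0.02, 0, -0.1], [0.09, -0.05, -0.05, 0, -0.24], [0.09, -0.085, -0.085, 0, -0.38], [0.09, -0.12, -0.12, 0, -0.52], [0.09, -0.155, -0.155, 0, -0.66], [0.09, -0.19, -0.19, 0, -0.8], [0.09, -0.225, -0.225, 0, -0.94], [0.09, -0.26, -0.26, 0, -1.08], [0.09, -0.295, -0.295, 0, -1.22], [0.09, -0.33, -0.33, 0, -1.36]])

```text
time_s: 1.1
tool_pos: [0.4268, -0.1157, 0.2268]
orientation: [[0.968, 0.253, 0.0], [0.253, -0.968, -0.0], [0.0, 0.0, -1.0]]
ft_force: [1.1, -0.1, 0.5]
grip_width: 0.0902
```

```bash
cat >> h.py <<'E'
def st():
    from station import read_state
    s=read_state();R=np.array(s['orientation']);print("t",round(s['time_s'],2),"p",np.round(s['tool_pos'],4),"yaw",round(np.degrees(np.arctan2(R[1,0],R[0,0])),2),"tilt",np.round(R[:2,2],4),"F",np.round(s['ft_force'],1),"g",round(s['grip_width'],4),"q",np.round(s['qpos'],2));return np.array(s['tool_pos']),R
def delta(target,yaw=None):
    p,R=st(); d=R.T@(np.array(target)-p); print("tool shift",np.round(d,4))
    if yaw is not None: print("turn",round(float(-((np.radians(yaw)-np.arctan2(R[1,0],R[0,0])+np.pi)%(2*np.pi)-np.pi)),4))
E
python3 -c "
from h import *
delta([0.46,0.01,0.22],93)"
```

```text
t 1.1 p [ 0.4268 -0.1157  0.2268] yaw 14.63 tilt [ 0.0001 -0.0003] F [ 1.1 -0.1  0.5] g 0.0902 q [ 0.56  0.18 -0.47  1.96  0.09  1.02  0.3 ]
tool shift [ 0.0639 -0.1132  0.0067]
turn -1.3678
```

play_rows(plan=[[0.09, 0.015, -0.03, 0, -0.14], [0.09, 0.03, -0.06, 0, -0.28], [0.09, 0.045, -0.085, 0, -0.42], [0.09, 0.064, -0.113, 0.007, -0.56], [0.09, 0.064, -0.113, 0.007, -0.7], [0.09, 0.064, -0.113, 0.007, -0.84], [0.09, 0.064, -0.113, 0.007, -0.98], [0.09, 0.064, -0.113, 0.007, -1.12], [0.09, 0.064, -0.113, 0.007, -1.26], [0.09, 0.064, -0.113, 0.007, -1.37]])

```text
time_s: 2.1
tool_pos: [0.4605, 0.0077, 0.2195]
orientation: [[-0.055, 0.999, -0.001], [0.999, 0.055, -0.0], [-0.0, -0.001, -1.0]]
ft_force: [-0.9, 0.3, 0.2]
grip_width: 0.0901
```

```bash
python3 - <<'E'
from station import *
from h import *
import json
st(); c=camera_info("wrist"); im=snapshot("wrist"); st()
json.dump({k:np.array(v).tolist() for k,v in c.items() if k in("camera_matrix","extrinsics")},open("w1.json","w"))
cv2.imwrite("pics/w1raw.png",im); cv2.imwrite("pics/w1.png",cv2.resize(im,None,fx=1.4,fy=1.4,interpolation=cv2.INTER_CUBIC))
E
```

```text
t 2.1 p [0.4605 0.0077 0.2195] yaw 93.13 tilt [-0.0007 -0.0001] F [-0.9  0.3  0.2] g 0.0901 q [ 0.52  0.27 -0.78  1.92  0.22  1.04  1.27]
t 2.15 p [0.4606 0.0076 0.2194] yaw 93.46 tilt [-0.0007 -0.0001] F [ 0.6  0.4 -0.1] g 0.0902 q [ 0.52  0.27 -0.78  1.92  0.22  1.04  1.27]
```

View pics/w1.png

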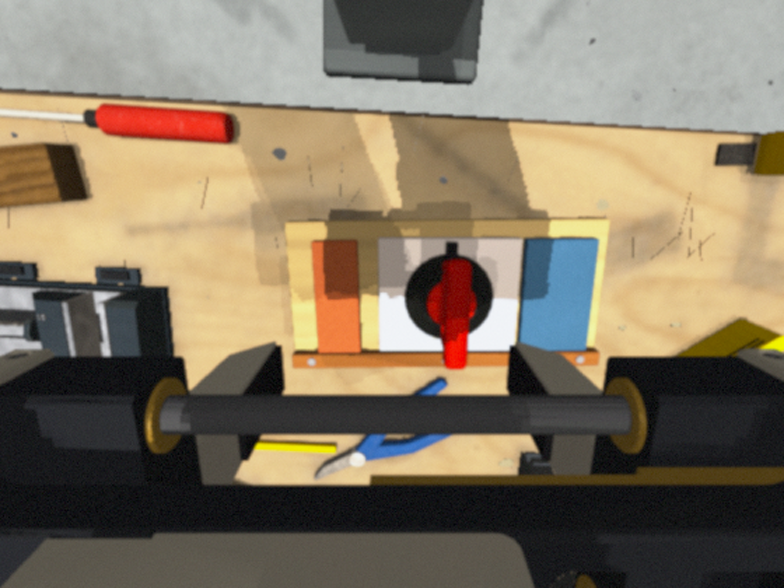

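The wrist view at 1.4x has image up toward the robot. The terracotta strip spans x 313–359, the wide joint x 359–378 (y 240–352), the white tile 378–520, the thin joint about 522, and the blue tile after that. I'll crop and enlarge this area to measure it.

```bash
python3 - <<'E'
import cv2
im=cv2.imread("pics/w1raw.png")[148:272,198:438]
cv2.imwrite("pics/c1.png",cv2.resize(im,(800,413),interpolation=cv2.INTER_CUBIC))
E
```

```text
(no output)
```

View pics/c1.png

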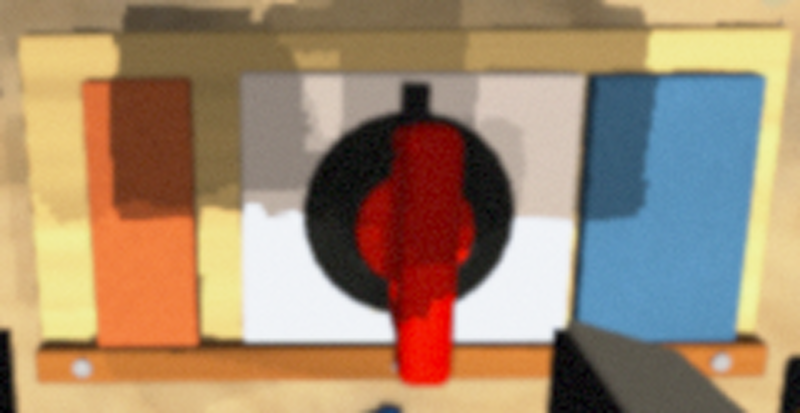

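```bash
python3 - <<'E'
from station import *
from h import *
import json
w=json.load(open("w1.json"));t=camera_info("top")
P={"stripR near":(191,80),"stripR far":(198,345),"stripL near":(83,80),"stripL far":(98,345),"wL near":(241,73),"wL far":(243,342),"wR near":(587,73),"wR far":(570,342),"blueR near":(765,75),"blueR far":(738,342),"blueL near":(590,75),"cup":(409,212)}
for k,(u,v) in P.items():
    q=onz(w,(u*.3+198,v*.3+148),.024 if k!="cup" else .040); print(k,np.round(q,4),"top px*1.4",np.round(proj(t,q)*1.4,1))
for k,uv in {"bar near":(428,127),"bar far":(424,383)}.items(): print(k,np.round(onz(w,(uv[0]*.3+198,uv[1]*.3+148),.083),4))
print("barmid tri",np.round(tri((w,(426*.3+198,255*.3+148)),(t,np.array((405,295))/1.4)),3))
# spacer look target
delta([0.475,0.375,0.16],59)
E
```

```text
stripR near [ 0.441  -0.0244  0.024 ] top px*1.4 [444.3 319.6]
stripR far [ 0.5403 -0.0187  0.024 ] top px*1.4 [440.7 269.4]
stripL near [ 0.4431 -0.0618  0.024 ] top px*1.4 [463.6 318.6]
stripL far [ 0.5424 -0.0561  0.024 ] top px*1.4 [459.7 268.4]
wL near [ 0.4376 -0.0071  0.024 ] top px*1.4 [435.4 321.3]
wL far [ 0.5382 -0.0019  0.024 ] top px*1.4 [432.2 270.5]
wR near [0.431  0.1126 0.024 ] top px*1.4 [373.6 324.5]
wR far [0.5314 0.1201 0.024 ] top px*1.4 [370.2 273.6]
blueR near [0.4283 0.1743 0.024 ] top px*1.4 [341.7 325.8]
blueR far [0.528  0.1827 0.024 ] top px*1.4 [338.3 275.3]
blueL near [0.4317 0.1137 0.024 ] top px*1.4 [373.  324.1]
cup [0.4799 0.0532 0.04  ] top px*1.4 [404.5 298.3]
bar near [0.4418 0.0502 0.083 ]
bar far [0.5235 0.0567 0.083 ]
barmid tri [0.479 0.053 0.088]
t 2.15 p [0.4606 0.0076 0.2194] yaw 93.46 tilt [-0.0007 -0.0001] F [ 0.6  0.4 -0.1] g 0.0902 q [ 0.52  0.27 -0.78  1.92  0.22  1.04  1.27]
tool shift [0.3659 0.0366 0.0594]
turn 0.6014
```

The tile sizes check out: strip 37.5 mm, white tile 120 × 100 mm. The wide joint is about 17 mm, centred near (0.489, -0.013), and the row yaw is about 3.5°. Next I'll go to the spacer.

play_rows(plan=[[0.07, 0.03, 0.004, 0, 0.06], [0.07, 0.07, 0.008, 0, 0.12], [0.07, 0.11, 0.012, 0, 0.18], [0.07, 0.155, 0.016, 0, 0.24], [0.07, 0.2, 0.02, 0, 0.3], [0.07, 0.245, 0.025, 0, 0.38], [0.07, 0.29, 0.03, 0.01, 0.46], [0.07, 0.33, 0.033, 0.03, 0.54], [0.07, 0.366, 0.037, 0.05, 0.6], [0.07, 0.366, 0.037, 0.059, 0.6]])

```text
time_s: 3.15
tool_pos: [0.4772, 0.3805, 0.1587]
orientation: [[0.522, 0.853, -0.003], [0.853, -0.522, 0.002], [0.0, -0.003, -1.0]]
ft_force: [-0.8, -0.3, -0.2]
grip_width: 0.0702
```

play_rows(plan=[[0.07, 0, 0, 0, 0], [0.07, 0, 0, 0, 0], [0.07, 0, 0, 0, 0], [0.07, 0, 0, 0, 0], [0.07, 0, 0, 0, 0], [0.07, 0, 0, 0, 0], [0.07, 0, 0, 0, 0], [0.07, 0, 0, 0, 0], [0.07, 0, 0, 0, 0], [0.07, 0, 0, 0, 0]])

```text
time_s: 4.15
tool_pos: [0.4798, 0.3752, 0.1607]
orientation: [[0.523, 0.852, -0.0], [0.852, -0.523, -0.0], [-0.0, -0.0, -1.0]]
ft_force: [-0.8, -0.4, -0.5]
grip_width: 0.0701
```

```bash
python3 - <<'E'
from station import *
from h import *
import json
st(); c=camera_info("wrist"); im=snapshot("wrist"); st()
json.dump({k:np.array(v).tolist() for k,v in c.items() if k in("camera_matrix","extrinsics")},open("w2.json","w"))
cv2.imwrite("pics/w2raw.png",im); cv2.imwrite("pics/w2.png",cv2.resize(im,None,fx=1.4,fy=1.4,interpolation=cv2.INTER_CUBIC))
print(proj(c,[.497,.389,.018])*1.4)
E
```

```text
t 4.15 p [0.4798 0.3752 0.1607] yaw 58.44 tilt [-0.0001 -0.0001] F [-0.8 -0.4 -0.5] g 0.0701 q [-0.32  0.55 -0.64  1.65  0.37  1.06 -0.06]
t 4.2 p [0.4798 0.3752 0.1607] yaw 58.44 tilt [-0. -0.] F [-0.9  0.2  0.3] g 0.0702 q [-0.32  0.55 -0.64  1.65  0.37  1.06 -0.06]
[423.65200687 291.13835234]
```

View pics/w2.png

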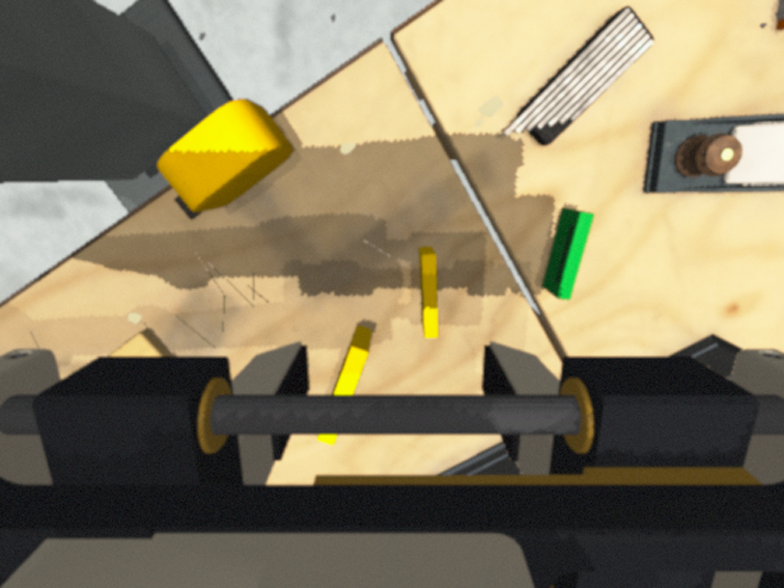

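The smaller spacer runs from (427,247) to (431,338) at 1.4x. The longer yellow bar is to its left (370,325)→(325,440) and the green one to its right. I'll crop closer.

```bash
python3 - <<'E'
import cv2
im=cv2.imread("pics/w2raw.png")[165:255,255:345]
cv2.imwrite("pics/c2.png",cv2.resize(im,(600,600),interpolation=cv2.INTER_CUBIC)[:, :])
E
```

```text
(no output)
```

View pics/c2.png

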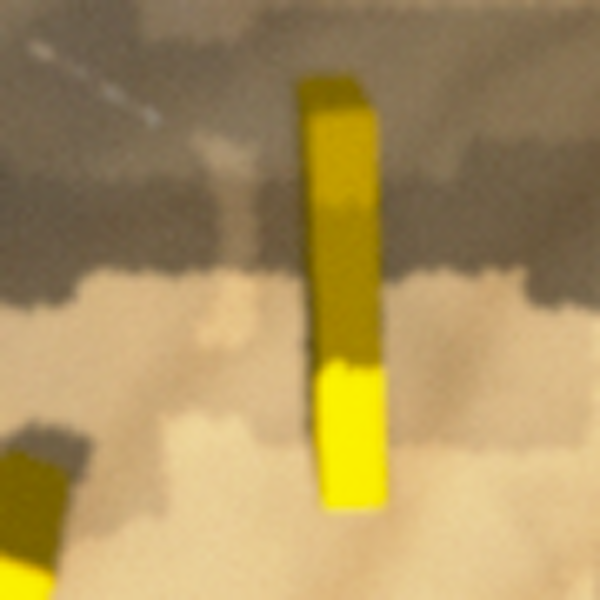

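The crop shows the spacer's top face with corners (306,108), (378,110), (386,508) and (325,508). The near bottom edge is around (300,77)–(360,77).

```bash
python3 - <<'E'
from station import *
from h import *
import json
w=json.load(open("w2.json"));t=camera_info("top");s=camera_info("scene")
f=lambda u,v:(u/6.6667+255,v/6.6667+165)
Q=[onz(w,f(*c),.036) for c in [(306,108),(378,110),(386,508),(325,508)]]
Q=np.array(Q);print(np.round(Q,4))
n=(Q[0]+Q[1])/2;m=(Q[2]+Q[3])/2;c=(n+m)/2;d=m-n
print("len",np.linalg.norm(d),"ang",np.degrees(np.arctan2(d[1],d[0])),"centre",np.round(c,4))
print("near bottom z0",onz(w,f(331,77),0)," top px",proj(t,c)*1.4, "scene px",proj(s,c)*1.4)
print("tri h", tri((w,f(349,309)),(t,np.array((232,290.5))/1.4)), tri((w,f(349,309)),(s,np.array((302.5,426))/1.4)))
a=np.degrees(np.arctan2(d[1],d[0]))
delta([c[0],c[1],.017],a+90)
E
```

```text
[[0.469  0.4023 0.036 ]
 [0.4745 0.4108 0.036 ]
 [0.5268 0.3819 0.036 ]
 [0.5221 0.3742 0.036 ]]
len 0.05991903324993455 ang -28.390937841529084 centre [0.4981 0.3923 0.036 ]
near bottom z0 [0.4735663  0.40659952 0.        ]  top px [229.43350201 288.87507097] scene px [301.91566231 423.96352839]
tri h [0.49886258 0.39123873 0.02421089] [0.49862766 0.39198168 0.0294289 ]
t 4.2 p [0.4798 0.3752 0.1607] yaw 58.44 tilt [-0. -0.] F [-0.9  0.2  0.3] g 0.0702 q [-0.32  0.55 -0.64  1.65  0.37  1.06 -0.06]
tool shift [0.0241 0.0067 0.1437]
turn -0.0552
```

play_rows(plan=[[0.036, 0.012, 0.003, 0, -0.03], [0.036, 0.024, 0.007, 0.01, -0.055], [0.036, 0.024, 0.007, 0.03, -0.055], [0.036, 0.024, 0.007, 0.06, -0.055], [0.036, 0.024, 0.007, 0.085, -0.055], [0.036, 0.024, 0.007, 0.09, -0.055], [0.036, 0.024, 0.007, 0.09, -0.055], [0.036, 0.024, 0.007, 0.09, -0.055], [0.036, 0.024, 0.007, 0.09, -0.055], [0.036, 0.024, 0.007, 0.09, -0.055]])

```text
time_s: 5.2
tool_pos: [0.4989, 0.3925, 0.0719]
orientation: [[0.476, 0.88, 0.001], [0.88, -0.476, 0.001], [0.002, 0.001, -1.0]]
ft_force: [0.1, -0.2, 0.9]
grip_width: 0.036
```

```bash
python3 - <<'E'
from station import *
from h import *
import json
w=camera_info("wrist"); im=snapshot("wrist")
delta([.4981,.3923,.017],61.6)
P=[proj(w,q) for q in [[.469,.4023,.036],[.4745,.4108,.036],[.5268,.3819,.036],[.5221,.3742,.036]]]
for p in P: cv2.drawMarker(im,tuple(int(round(x)) for x in p),(255,0,255),cv2.MARKER_CROSS,5,1)
cv2.imwrite("pics/c3.png",cv2.resize(im[120:330,190:400],(640,640),interpolation=cv2.INTER_CUBIC))
E
```

```text
t 5.25 p [0.4988 0.3923 0.0717] yaw 61.58 tilt [0.0012 0.0009] F [ 0.   0.1 -0.3] g 0.036 q [-0.36  0.69 -0.6   1.67  0.46  0.93 -0.07]
tool shift [-0.0004 -0.0006  0.0547]
turn -0.0003
```

View pics/c3.png

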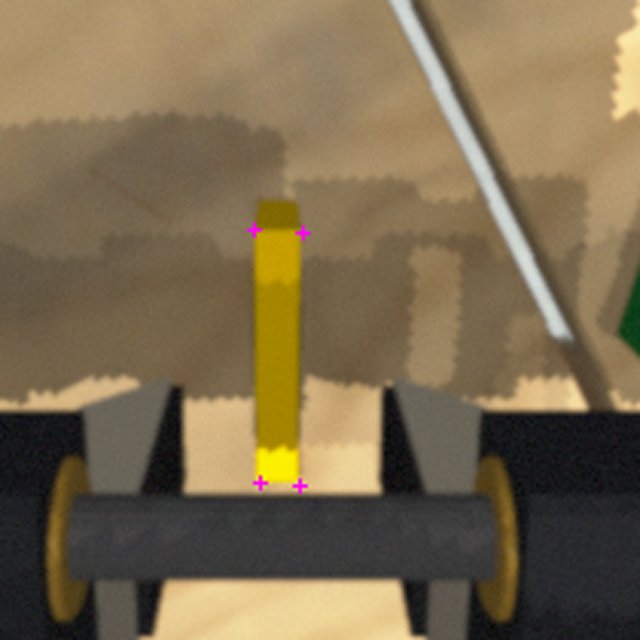

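The second wrist view agrees with the first: the predicted top corners fall on the spacer, so its top is at 36 mm. It sits centred between the fingers. I'll descend, grip and lift.

play_rows(plan=[[0.036, 0, 0, 0.02, 0], [0.036, 0, 0, 0.04, 0], [0.036, 0, 0, 0.05, 0], [0.036, 0, 0, 0.054, 0], [0.036, 0, 0, 0.054, 0], [0.036, 0, 0, 0.054, 0], [0, 0, 0, 0.054, 0], [0, 0, 0, 0.054, 0], [0, 0, 0, 0.054, 0], [0, 0, 0, 0.054, 0]])

```text
time_s: 6.25
tool_pos: [0.4984, 0.392, 0.0169]
orientation: [[0.476, 0.88, 0.0], [0.88, -0.476, 0.0], [0.0, 0.0, -1.0]]
ft_force: [0.6, -0.3, 1.0]
grip_width: 0.0095
```

play_rows(plan=[[0, 0, 0, 0, 0], [0, 0, 0, 0, 0], [0, 0, 0, 0, 0], [0, 0, 0, 0, 0], [0, 0, 0, -0.01, 0], [0, 0, 0, -0.03, 0], [0, 0, 0, -0.06, 0], [0, 0, 0, -0.1, 0], [0, 0, 0, -0.13, 0], [0, 0, 0, -0.13, 0]])

```text
time_s: 7.25
tool_pos: [0.4997, 0.3943, 0.152]
orientation: [[0.476, 0.88, 0.005], [0.88, -0.476, 0.005], [0.007, 0.002, -1.0]]
ft_force: [0.4, 1.0, -0.8]
grip_width: 0.0098
```

```bash
python3 - <<'E'
from station import *
from h import *
st()
cv2.imwrite("pics/c4.png",cv2.resize(snapshot("wrist")[120:330,180:390],(480,480),interpolation=cv2.INTER_CUBIC))
delta([0.489,-0.013,0.147],93.5)
E
```

```text
t 7.25 p [0.4997 0.3943 0.152 ] yaw 61.6 tilt [0.0054 0.0053] F [ 0.4  1.  -0.8] g 0.0098 q [-0.34  0.6  -0.64  1.6   0.4   1.07 -0.01]
t 7.3 p [0.4991 0.3931 0.1495] yaw 61.59 tilt [0.0033 0.003 ] F [ 0.3  0.2 -1.5] g 0.0095 q [-0.34  0.6  -0.64  1.6   0.4   1.07 -0.01]
tool shift [-0.362   0.1843  0.0013]
turn -0.5569
```

View pics/c4.png

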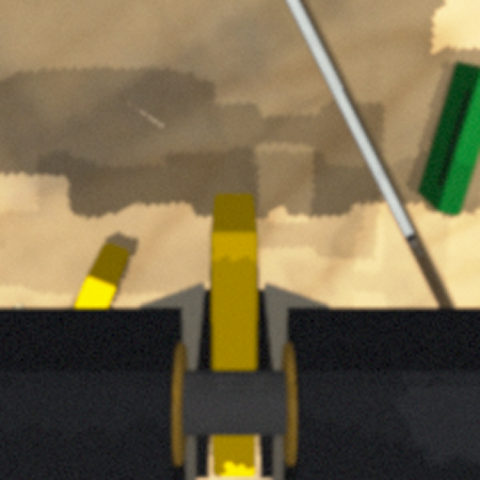

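play_rows(plan=[[0, -0.02, 0.01, 0, -0.04], [0, -0.055, 0.028, 0, -0.1], [0, -0.095, 0.048, 0, -0.16], [0, -0.135, 0.069, 0, -0.22], [0, -0.175, 0.089, 0, -0.28], [0, -0.215, 0.109, 0, -0.34], [0, -0.255, 0.13, 0, -0.4], [0, -0.295, 0.15, 0, -0.46], [0, -0.335, 0.17, 0, -0.51], [0, -0.362, 0.184, 0, -0.557]])

```text
time_s: 8.3
tool_pos: [0.4865, -0.0177, 0.1456]
orientation: [[-0.06, 0.998, -0.002], [0.998, 0.06, -0.001], [-0.001, -0.003, -1.0]]
ft_force: [0.9, 0.6, 0.4]
grip_width: 0.0099
```

play_rows(plan=[[0, 0, 0, 0.01, 0], [0, 0, 0, 0.03, 0], [0, 0, 0, 0.05, 0], [0, 0, 0, 0.06, 0], [0, 0, 0, 0.06, 0], [0, 0, 0, 0.06, 0], [0, 0, 0, 0.06, 0], [0, 0, 0, 0.06, 0], [0, 0, 0, 0.06, 0], [0, 0, 0, 0.06, 0]])

```text
time_s: 9.3
tool_pos: [0.4881, -0.014, 0.087]
orientation: [[-0.061, 0.998, 0.001], [0.998, 0.061, -0.0], [-0.0, 0.001, -1.0]]
ft_force: [-0.3, -0.4, -0.6]
grip_width: 0.0099
```

```bash
python3 - <<'E'
from station import *
from h import *
import json
st(); c=camera_info("wrist"); im=snapshot("wrist")
json.dump({k:np.array(v).tolist() for k,v in c.items() if k in("camera_matrix","extrinsics")},open("w5.json","w"))
cv2.imwrite("pics/w5raw.png",im)
cv2.imwrite("pics/c5.png",cv2.resize(im[100:300,160:426],(798,600),interpolation=cv2.INTER_CUBIC))
delta([0.489,-0.013,0.06],93.5)
E
```

```text
t 9.3 p [ 0.4881 -0.014   0.087 ] yaw 93.49 tilt [ 0.0006 -0.0002] F [-0.3 -0.4 -0.6] g 0.0099 q [ 0.49  0.51 -0.76  2.01  0.49  0.81  1.08]
t 9.35 p [ 0.4881 -0.0141  0.087 ] yaw 93.49 tilt [ 0.0004 -0.0002] F [-0.   0.1 -0.3] g 0.0099 q [ 0.49  0.51 -0.76  2.01  0.49  0.81  1.08]
tool shift [0.001 0.001 0.027]
turn -0.0002
```

View pics/c5.png

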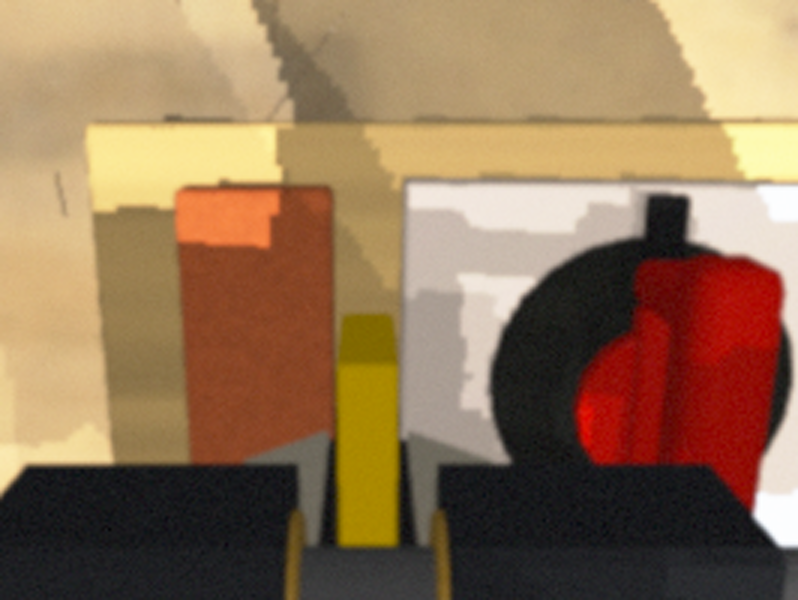

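The spacer hangs above the joint. Strip right edge is x≈331 (y 187–430), white left edge x≈403–404 (y 181–430), and the spacer's near top edge runs (340,363)–(397,363). I'll convert these to positions.

```bash
python3 - <<'E'
from h import *
import json
w=json.load(open("w5.json")); f=lambda u,v:(u/3+160,v/3+100)
ev=np.array([-np.sin(np.radians(3.5)),np.cos(np.radians(3.5)),0]);ex=np.array([ev[1],-ev[0],0])
p,R=st()
for k,uv,z in [("strip n",(331,187),.024),("strip m",(332,300),.024),("strip f",(332,430),.024),("white n",(404,181),.024),("white m",(403,300),.024),("white f",(402,430),.024),("sp L",(340,363),.106),("sp R",(398,363),.106),("sp Lb",(344,316),.07),("sp Rb",(391,316),.07)]:
    q=onz(w,f(*uv),z); print(k,np.round(q,4),"rel tcp: along",round(float((q-p)@ex)*1e3,1),"across",round(float((q-p)@ev)*1e3,1))
E
```

```text
t 9.35 p [ 0.4881 -0.0141  0.087 ] yaw 93.49 tilt [ 0.0004 -0.0002] F [-0.   0.1 -0.3] g 0.0099 q [ 0.49  0.51 -0.76  2.01  0.49  0.81  1.08]
strip n [ 0.4404 -0.0252  0.024 ] rel tcp: along -48.3 across -8.2
strip m [ 0.4682 -0.0235  0.024 ] rel tcp: along -20.4 across -8.2
strip f [ 0.5027 -0.0218  0.024 ] rel tcp: along 14.1 across -8.6
white n [ 0.4379 -0.0079  0.024 ] rel tcp: along -49.7 across 9.3
white m [ 0.4671 -0.006   0.024 ] rel tcp: along -20.4 across 9.4
white f [ 0.5016 -0.0038  0.024 ] rel tcp: along 14.1 across 9.5
sp L [ 0.458  -0.0198  0.106 ] rel tcp: along -30.4 across -3.8
sp R [ 0.4574 -0.0105  0.106 ] rel tcp: along -30.4 across 5.4
sp Lb [ 0.4598 -0.0199  0.07  ] rel tcp: along -28.6 across -4.1
sp Rb [ 0.4592 -0.0106  0.07  ] rel tcp: along -28.6 across 5.2
```

Joint centre is +0.5 mm and spacer centre +0.7 mm relative to the tool, so it's aligned. I'll descend in small steps.

play_rows(plan=[[0, 0, 0, 0.015, 0], [0, 0, 0, 0.03, 0], [0, 0, 0, 0.036, 0], [0, 0, 0, 0.042, 0], [0, 0, 0, 0.047, 0], [0, 0, 0, 0.051, 0], [0, 0, 0, 0.054, 0], [0, 0, 0, 0.056, 0], [0, 0, 0, 0.056, 0], [0, 0, 0, 0.056, 0]])

```text
time_s: 10.35
tool_pos: [0.488, -0.014, 0.0309]
orientation: [[-0.061, 0.998, 0.0], [0.998, 0.061, -0.0], [-0.0, 0.0, -1.0]]
ft_force: [0.4, 0.4, -0.6]
grip_width: 0.01
```

play_rows(plan=[[0, 0, 0, 0, 0], [0, 0, 0, 0.001, 0], [0, 0, 0, 0.001, 0], [0, 0, 0, 0.002, 0], [0, 0, 0, 0.002, 0], [0, 0, 0, 0.002, 0], [0, 0, 0, 0.002, 0], [0, 0, 0, 0.002, 0], [0, 0, 0, 0.002, 0], [0, 0, 0, 0.002, 0]])

```text
time_s: 11.35
tool_pos: [0.488, -0.014, 0.0288]
orientation: [[-0.061, 0.998, 0.0], [0.998, 0.061, -0.0], [-0.0, 0.0, -1.0]]
ft_force: [-0.7, -0.3, 3.6]
grip_width: 0.0097
```

Contact at 3.6 N with the TCP at 28.8 mm, as expected for the spacer on the board. I'll release part-way and rise straight up.

play_rows(plan=[[0.012, 0, 0, -0.0005, 0], [0.016, 0, 0, -0.0005, 0], [0.018, 0, 0, -0.0005, 0], [0.018, 0, 0, -0.0005, 0], [0.018, 0, 0, -0.0005, 0], [0.018, 0, 0, -0.005, 0], [0.018, 0, 0, -0.012, 0], [0.018, 0, 0, -0.025, 0], [0.018, 0, 0, -0.045, 0], [0.018, 0, 0, -0.065, 0]])

```text
time_s: 12.35
tool_pos: [0.4879, -0.0138, 0.0953]
orientation: [[-0.061, 0.998, 0.0], [0.998, 0.061, 0.0], [0.0, 0.0, -1.0]]
ft_force: [0.2, -0.0, 0.3]
grip_width: 0.0179
```

play_rows(plan=[[0.018, 0, 0, -0.03, 0], [0.018, 0, 0, -0.06, 0], [0.018, 0, 0, -0.06, 0], [0.04, 0, 0, -0.06, 0], [0.04, 0, 0, -0.06, 0], [0.04, 0, 0, -0.06, 0], [0.04, 0, 0, -0.06, 0], [0.04, 0, 0, -0.06, 0], [0.04, 0, 0, -0.06, 0], [0.04, 0, 0, -0.06, 0]])

```text
time_s: 13.35
tool_pos: [0.4879, -0.0139, 0.1536]
orientation: [[-0.061, 0.998, -0.0], [0.998, 0.061, 0.0], [0.0, -0.0, -1.0]]
ft_force: [0.6, -0.1, 0.6]
grip_width: 0.0398
```

```bash
python3 - <<'E'
from station import *
from h import *
import json
st(); c=camera_info("wrist"); im=snapshot("wrist")
json.dump({k:np.array(v).tolist() for k,v in c.items() if k in("camera_matrix","extrinsics")},open("w6.json","w"))
cv2.imwrite("pics/w6raw.png",im)
cv2.imwrite("pics/c6.png",cv2.resize(im[130:280,220:420],(800,600),interpolation=cv2.INTER_CUBIC))
E
```

```text
t 13.35 p [ 0.4879 -0.0139  0.1536] yaw 93.51 tilt [-0.0002  0.0001] F [ 0.6 -0.1  0.6] g 0.0398 q [ 0.56  0.42 -0.83  1.94  0.38  0.94  1.17]
```

View pics/c6.png

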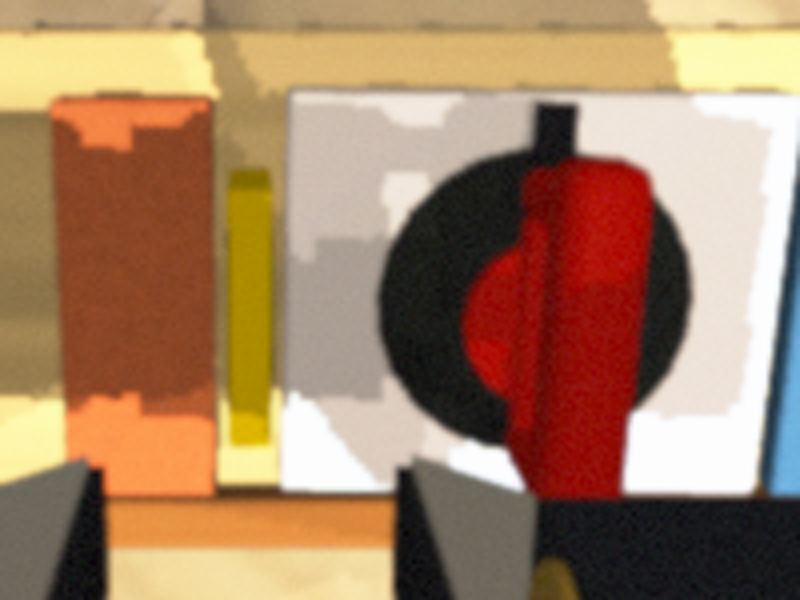

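The spacer stands upright in the joint, with its top face about (229–272, 190–443). The strip edge is at x≈213 and the white edge at about 290→282. It is clear of both tile ends. Next I'll measure the bar.

```bash
python3 - <<'E'
from station import *
from h import *
import json
w=json.load(open("w6.json")); f=lambda u,v:(u/4+220,v/4+130)
p,R=st()
for k,uv,z in [("bar nL",(573,168),.083),("bar nR",(652,178),.083),("bar mL",(556,330),.083),("bar mR",(639,330),.083),("bar fL",(540,495),.083),("bar fR",(622,495),.083),("wL n",(290,92),.024),("wL f",(282,490),.024),("wR f",(758,490),.024),("wR m",(790,200),.024),("st n",(213,98),.024),("st f",(213,492),.024),("sp nL",(229,190),.048),("sp nR",(272,190),.048),("sp fL",(230,443),.048),("sp fR",(268,443),.048),("cup L",(380,298),.036),("cup R",(691,298),.036)]:
    print(k,np.round(onz(w,f(*uv),z),4))
t=camera_info("top")
print(tri((w,f(598,330)),(t,np.array((405,296))/1.4)))
delta([0.484,0.0545,.09],93.6)
E
```

```text
t 13.4 p [ 0.4879 -0.014   0.1536] yaw 93.51 tilt [-0.0001  0.0001] F [-0.1  0.9  0.1] g 0.0402 q [ 0.56  0.42 -0.83  1.94  0.38  0.94  1.17]
bar nL [0.444  0.0445 0.083 ]
bar nR [0.4449 0.0595 0.083 ]
bar mL [0.4755 0.0455 0.083 ]
bar mR [0.4746 0.0615 0.083 ]
bar fL [0.5103 0.0468 0.083 ]
bar fR [0.5092 0.0633 0.083 ]
wL n [ 0.4385 -0.0071  0.024 ]
wL f [ 0.538  -0.0021  0.024 ]
wR f [0.5306 0.1185 0.024 ]
wR m [0.4564 0.113  0.024 ]
st n [ 0.4409 -0.0248  0.024 ]
st f [ 0.5397 -0.0196  0.024 ]
sp nL [ 0.4581 -0.0198  0.048 ]
sp nR [ 0.4575 -0.0104  0.048 ]
sp fL [ 0.5167 -0.0162  0.048 ]
sp fR [ 0.5161 -0.0075  0.048 ]
cup L [0.4832 0.0167 0.036 ]
cup R [0.4788 0.0888 0.036 ]
[0.47644315 0.05360307 0.0820611 ]
t 13.4 p [ 0.4879 -0.014   0.1536] yaw 93.51 tilt [-0.0001  0.0001] F [-0.1  0.9  0.1] g 0.0402 q [ 0.56  0.42 -0.83  1.94  0.38  0.94  1.17]
tool shift [0.0686 0.0003 0.0636]
turn -0.0016
```

play_rows(plan=[[0.05, 0.02, 0, 0, 0], [0.05, 0.045, 0, 0, 0], [0.05, 0.068, 0, 0, 0], [0.05, 0.068, 0, 0.02, 0], [0.05, 0.068, 0, 0.045, 0], [0.05, 0.068, 0, 0.065, 0], [0.05, 0.068, 0, 0.08, 0], [0.05, 0.068, 0, 0.09, 0], [0.05, 0.068, 0, 0.097, 0], [0.05, 0.068, 0, 0.097, 0]])

```text
time_s: 14.4
tool_pos: [0.4835, 0.0539, 0.0562]
orientation: [[-0.061, 0.998, -0.001], [0.998, 0.061, -0.0], [-0.0, -0.001, -1.0]]
ft_force: [-1.6, 1.2, 0.3]
grip_width: 0.05
```

play_rows(plan=[[0.04, 0, 0, 0, 0], [0.03, 0, 0, 0, 0], [0.024, 0, 0, 0, 0], [0.021, 0, 0, 0, 0], [0.02, 0, 0, 0, 0], [0.019, 0, 0, 0, 0], [0.0, 0, 0, 0, 0], [0, 0, 0, 0, 0], [0, 0, 0, 0, 0], [0, 0, 0, 0, 0]])

```text
time_s: 15.4
tool_pos: [0.4838, 0.054, 0.0568]
orientation: [[-0.061, 0.998, 0.0], [0.998, 0.061, 0.0], [0.0, 0.0, -1.0]]
ft_force: [-0.8, 0.5, 2.6]
grip_width: 0.0178
```

```bash
python3 -c "
from h import *
from station import *
st(); print(np.round(read_state()['torque'],2)); cv2.imwrite('pics/top7.png',snapshot('top'))"
```

```text
t 15.4 p [0.4838 0.054  0.0568] yaw 93.5 tilt [0.0001 0.    ] F [-0.8  0.5  2.6] g 0.0178 q [ 0.33  0.55 -0.74  2.04  0.54  0.75  0.88]
[ 0.18  0.04 -0.04]
```

play_rows(plan=[[0, -0.0005, 0, 0, 0], [0, -0.001, 0, 0, 0], [0, -0.0015, 0.0002, 0, 0], [0, -0.002, 0.0004, 0, 0], [0, -0.0025, 0.0006, 0, 0], [0, -0.003, 0.0008, 0, 0], [0, -0.0035, 0.001, 0, 0], [0, -0.004, 0.001, 0, 0], [0, -0.0045, 0.001, 0, 0], [0, -0.005, 0.001, 0, 0]])

```text
time_s: 16.45
tool_pos: [0.4853, 0.049, 0.0568]
orientation: [[-0.061, 0.998, 0.0], [0.998, 0.061, 0.0], [0.0, 0.0, -1.0]]
ft_force: [-0.8, 3.2, 3.6]
grip_width: 0.0176
```

play_rows(plan=[[0, -0.0002, 0, 0, 0], [0, -0.0004, 0, 0, 0], [0, -0.0006, 0, 0, 0], [0, -0.0008, 0, 0, 0], [0, -0.001, 0, 0, 0], [0, -0.0012, 0, 0, 0], [0, -0.0014, 0, 0, 0], [0, -0.0016, 0, 0, 0], [0, -0.0018, 0, 0, 0], [0, -0.002, 0, 0, 0]])

```text
time_s: 17.45
tool_pos: [0.4853, 0.0473, 0.0568]
orientation: [[-0.061, 0.998, 0.0], [0.998, 0.061, 0.0], [0.0, 0.0, -1.0]]
ft_force: [-0.7, 5.8, 3.9]
grip_width: 0.0179
```

play_rows(plan=[[0, -0.0002, 0, 0, 0], [0, -0.0004, 0, 0, 0], [0, -0.0006, 0, 0, 0], [0, -0.0008, 0, 0, 0], [0, -0.001, 0, 0, 0], [0, -0.001, 0, 0, 0], [0, -0.001, 0, 0, 0], [0, -0.001, 0, 0, 0], [0, -0.001, 0, 0, 0], [0, -0.001, 0, 0, 0]])

```text
time_s: 18.45
tool_pos: [0.4852, 0.0472, 0.0569]
orientation: [[-0.062, 0.998, 0.0], [0.998, 0.062, 0.001], [0.001, 0.0, -1.0]]
ft_force: [-0.8, 6.9, 4.2]
grip_width: 0.018
```

play_rows(plan=[[0, -0.0002, 0, 0, 0], [0, -0.0004, 0, 0, 0], [0, -0.0006, 0, 0, 0], [0, -0.0008, 0, 0, 0], [0, -0.001, 0, 0, 0], [0, -0.001, 0, 0, 0], [0, -0.001, 0, 0, 0], [0, -0.001, 0, 0, 0], [0, -0.001, 0, 0, 0], [0, -0.001, 0, 0, 0]])

```text
time_s: 19.45
tool_pos: [0.4852, 0.047, 0.057]
orientation: [[-0.063, 0.998, 0.0], [0.998, 0.063, 0.002], [0.002, 0.001, -1.0]]
ft_force: [-1.3, 9.5, 5.1]
grip_width: 0.0177
```

```bash
python3 -c "
from h import *
from station import *
st(); print(np.round(read_state()['torque'],2))"
```

```text
t 19.45 p [0.4852 0.047  0.057 ] yaw 93.6 tilt [0.0004 0.0025] F [-1.3  9.5  5.1] g 0.0177 q [ 0.35  0.55 -0.74  2.04  0.54  0.75  0.9 ]
[2.37 0.17 0.01]
```

play_rows(plan=[[0, 0, 0, 0.0005, 0], [0, 0, 0, 0.001, 0], [0, 0, 0, 0.0015, 0], [0, 0, 0, 0.002, 0], [0, 0, 0, 0.002, 0], [0, 0, 0, 0.002, 0], [0, 0, 0, 0.002, 0], [0, 0, 0, 0.002, 0], [0, 0, 0, 0.002, 0], [0, 0, 0, 0.002, 0]])

```text
time_s: 20.45
tool_pos: [0.4852, 0.0472, 0.0567]
orientation: [[-0.063, 0.998, 0.001], [0.998, 0.063, 0.001], [0.001, 0.001, -1.0]]
ft_force: [-11.1, 7.4, 33.3]
grip_width: 0.0177
```

```bash
python3 - <<'E'
from station import *
from h import *
st(); print(np.round(read_state()['torque'],2)); im=snapshot("wrist"); a=cv2.resize(im[120:270,120:420],(800,400),interpolation=cv2.INTER_CUBIC)
s=snapshot("scene"); b=cv2.resize(s[160:270,230:350],(218,200),interpolation=cv2.INTER_CUBIC); 
t=snapshot("top"); c=cv2.resize(t[180:245,230:350],(369,200),interpolation=cv2.INTER_CUBIC)
bot=np.zeros((200,800,3),np.uint8); bot[:,:218]=b; bot[:,230:599]=c
cv2.imwrite("pics/c8.png",np.vstack([a,bot]))
E
```

```text
t 20.45 p [0.4852 0.0472 0.0567] yaw 93.62 tilt [0.0014 0.0011] F [-11.1   7.4  33.3] g 0.0177 q [ 0.34  0.55 -0.74  2.04  0.55  0.75  0.9 ]
[1.8  2.13 0.02]
```

View pics/c8.png

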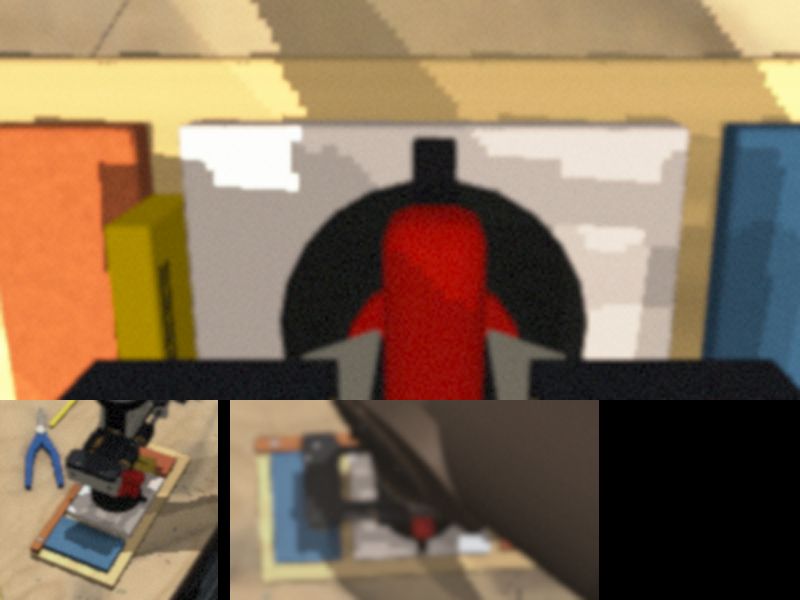

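The tile's near edges (strip, white, blue) all line up at y≈124. The spacer is sandwiched between strip (x≈140) and white (x≈181), and a wide gap has opened at the blue tile. The downward push is too stiff (33 N), so I'll ease it off.

play_rows(plan=[[0, 0, 0, -0.0003, 0], [0, 0, 0, -0.0006, 0], [0, 0, 0, -0.0009, 0], [0, 0, 0, -0.0012, 0], [0, 0, 0, -0.0015, 0], [0, 0, 0, -0.0015, 0], [0, 0, 0, -0.0015, 0], [0, 0, 0, -0.0015, 0], [0, 0, 0, -0.0015, 0], [0, 0, 0, -0.0015, 0]])

```text
time_s: 21.6
tool_pos: [0.4852, 0.0472, 0.0568]
orientation: [[-0.063, 0.998, 0.001], [0.998, 0.063, 0.002], [0.002, 0.001, -1.0]]
ft_force: [-2.3, 10.5, 11.1]
grip_width: 0.0178
```

play_rows(plan=[[0, -0.0003, 0, 0, 0], [0, -0.0006, 0, 0, 0], [0, -0.0009, 0, 0, 0], [0, -0.001, 0, 0, 0], [0, -0.001, 0, 0, 0], [0, -0.001, 0, 0, 0], [0, -0.001, 0, 0, 0], [0, -0.001, 0, 0, 0], [0, -0.001, 0, 0, 0], [0, -0.001, 0, 0, 0]])

```text
time_s: 22.6
tool_pos: [0.4852, 0.0471, 0.0569]
orientation: [[-0.064, 0.998, 0.001], [0.998, 0.064, 0.004], [0.003, 0.001, -1.0]]
ft_force: [-3.3, 13.3, 11.1]
grip_width: 0.0179
```

```bash
python3 - <<'E'
from station import *
from h import *
st(); print(np.round(read_state()['torque'],2)); c=camera_info("wrist"); f=lambda u,v:(u/2.6667+120,v/2.6667+120)
for k,uv,z in [("strip top n",(140,127),.024),("white n",(181,128),.024),("white m",(194,330),.024),("wR n",(687,128),.024),("blueL n",(724,128),.024),("spL",(118,240),.048),("spR",(152,240),.048)]:
    print(k,np.round(onz(c,f(*uv),z),4))
E
```

```text
t 22.6 p [0.4852 0.0471 0.0569] yaw 93.65 tilt [0.0008 0.0035] F [-3.3 13.3 11.1] g 0.0179 q [ 0.35  0.55 -0.74  2.04  0.54  0.75  0.9 ]
[ 2.83  0.76 -0.  ]
strip top n [ 0.4409 -0.0236  0.024 ]
white n [ 0.4405 -0.0141  0.024 ]
white m [ 0.4911 -0.0119  0.024 ]
wR n [0.433  0.1039 0.024 ]
blueL n [0.4325 0.1125 0.024 ]
spL [ 0.4614 -0.0209  0.048 ]
spR [ 0.4609 -0.0137  0.048 ]
```

play_rows(plan=[[0, 0.0003, 0, 0, 0], [0, 0.0006, 0, 0, 0], [0, 0.0008, 0, 0, 0], [0, 0.0008, 0, 0, 0], [0, 0.0008, 0, 0, 0], [0, 0.0008, 0, 0, 0], [0, 0.0008, 0, 0, 0], [0, 0.0008, 0, 0, 0], [0, 0.0008, 0, 0, 0], [0, 0.0008, 0, 0, 0]])

```text
time_s: 23.6
tool_pos: [0.4852, 0.0472, 0.0568]
orientation: [[-0.063, 0.998, 0.001], [0.998, 0.063, 0.003], [0.003, 0.001, -1.0]]
ft_force: [-3.3, 10.9, 10.4]
grip_width: 0.0174
```

```bash
python3 - <<'E'
from station import *
from h import *
st(); print(np.round(read_state()['torque'],2)); im=snapshot("wrist")
cv2.imwrite("pics/c9.png",cv2.resize(im[150:260,140:300],(800,550),interpolation=cv2.INTER_CUBIC))
E
```

```text
t 23.6 p [0.4852 0.0472 0.0568] yaw 93.62 tilt [0.0006 0.0027] F [-3.3 10.9 10.4] g 0.0174 q [ 0.34  0.55 -0.74  2.04  0.54  0.75  0.9 ]
[ 2.4   0.6  -0.02]
```

View pics/c9.png

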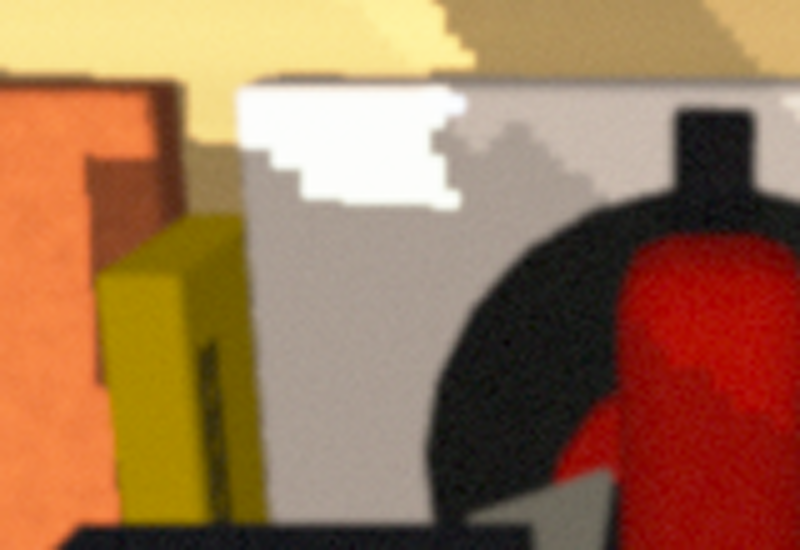

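The spacer's right face meets the white tile's edge all along, (243,215)→(265,520), with no board visible between them. It is upright, and the push is holding at about 11 N. I'm handing in the job.

```bash
python3 -c "
from station import *
job_done()"
```

```text
the job is handed in; nothing more can be done
```

I stood the smaller yellow spacer in the wide joint, between the terracotta strip and the white tile. I then gripped the lifter bar and slid the white tile about 7 mm, moving it about 1 mm sideways to line up with its neighbours. I handed the job in at 23.6 s, still holding the lifter and pressing.

Last checks before handing in:
- **Joint:** it measured about 9.5 mm against the 10 mm spacer, which is within the camera error. No board showed between the spacer and the white tile.
- **Spacer against the strip:** that contact face was hidden, so I judged it from the joint width and from the tile no longer moving as I pushed.
- **Alignment:** the near edges of the white tile and the strip agree to about 0.2 mm along the board. The tool was turned 93.6°, with the row at about 93.5°.
- **Forces:** the final push was about 11 N sideways and 10 N down.
- **Tilt:** the tool leaned about 0.15°. By a moment estimate the tile stays flat, but I did not measure that separately.

The downward force briefly reached 33 N when I tried pressing the tile flat, and I eased it off straight away. Nothing else on the bench was touched on purpose; I did not do a final check of the loose items.

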